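# Reset the tripped bench power unit through its shuttered well

## Robot

A 6-joint arm with a two-finger parallel gripper is mounted at the origin on a cart in front of the work surface, level with it; the furniture and walls round the work are solid. World frame = base frame: x ahead of the robot, y to its left, z up, the work surface at z = 0. Lengths are in mm, angles in rad, forces in N, time in s.
With the tool pointing down it reaches from about 350 to 975 mm from the base axis. Payload 7.1 kg.
Tool frame: the origin (TCP) lies midway between the tips of the shut fingers; the grasp point (between the pads) lies ctrl.tcp_to_grasp behind it (ctrl.tcp_to_grasp is the distance from the TCP to the grasp point, in mm); z points along the fingers, y is the direction in which the jaws open and shut (so a half turn about z gives the same grasp; the last joint's range is limited). The gripper opens to 88 mm and grips with 3 to 60 N. Pads are 20 mm wide; open, the fingers measure 115 mm over their backs; the gripper's body (75 mm by 178 mm) begins 61 mm behind the grasp point.
Start: joints at [1.194, 0.423, 1.63, -0, 1.089, -0.019], TCP at [218.852, 585.413, 190.875] pointing down, gripper open.
Joint ranges: [-3, 3], [-0.9, 2.11], [0.09, 2.58], [-1.31, 4.45], [0.11, 2.69], [-2.54, 2.54]. Speed limits (rad/s): [2.39, 2.39, 3.01, 3.14, 3.14, 3.14].

## Interface

Orientations are given as a rotation vector (axis times angle).
In Python, from workcell import ctrl gives the robot as it stands.
- The arm moves only by the tool play_rows, never from a script. Its argument "increments" is text: rows parted by semicolons, each of 5 numbers parted by spaces: the opening, from 0 (shut) to 1 (fully open), then the shift along the world's x, y, z in m, then the turn about the world's z in degrees. A call has 1 to 20 rows; each row shifts and turns the commanded pose from where the row before left it; what a row does not reach is not made up. A row lasts 1/10 s, in which the tool goes at most 50 mm and 8.59 degrees, less where a joint would pass 70% of its speed; a pose out of reach is approached as far as the arm can. A call is refused whole if a number of a shift passes 0.05 or a number of a turn 8.59, either way. A call with a gripper value outside its range is refused whole. The fingers move at their own pace and stop on an object; the grip force is fixed at half the most. Time passes only in rows, so rows that do not move let the fingers close. It gives the time, the measured TCP pose, the force and the opening at its end, in the units of the state.
- ctrl.get_obs(): the state, without advancing time (a new reading comes with each control period).
- ctrl.get_image(name): name is "side" or "top"; returns a dict with "img" (480x640x3 uint8, red, green, blue), "range_z" (480x640 float32, mm along the optical axis (not along the pixel's ray), 0 where there is no reading), "vertical_fov" (degrees; the focal length in pixels is half the picture's height over the tangent of half this angle, whatever the lens; pixels are square), "cx", "cy" (the principal point, pixels), "origin" and "attitude" of the camera in the world. Camera axes: x right, y down, z forward; pixel columns grow to the right and rows downward; lengths in mm; the calibration is good to about 2 mm. A picture is of the moment at which its call begins.
- ctrl.close_job(): hands the job in, once; it reports no verdict.
The state is a dict: "t": time; "qpos": joint angles; "qvel": joint speeds; "joint_torque": joint torques, N m; "ee_pos": TCP position; "orientation": TCP orientation; "ft_force": force on the tool from outside, world axes, zero at the start; "moment": the same for the moment, N m; "width": finger opening in mm.
Only numpy, scipy, OpenCV 4.12 (cv2) and the standard library are available. Lean on these libraries where they do the work, as an engineer would, in place of code of your own. Each camera call takes 0.05 s, during which the arm holds its last target. There are 200 camera calls.

## Task

The bench power unit has tripped. With the fingertips, push the black sliding shutter on its top along its rails until the square well beneath is fully uncovered, reach into that well and press the sunken round reset key all the way down for a moment, let it spring back, then push the shutter fully shut again. Leave the test key in the other, open well alone, do not lift the unit or push it out of its place, and do not disturb the nut, bar and tape lying round it.

Things in the scene. Friction and masses are not known exactly. Their poses are not given: they have to be found in the camera images.
- trip_unit: loose grey steel power unit on rubber feet, 200 (x) by 250 (y) by 75 mm high, 2.2 to 3.4 kg. Origin: centre of its underside; x to its back, y to its left, z up. Level top face at z 75. In its front half two rails 8 mm high run along y, inner faces 41 mm either side of x -40; the shutter slides between. Two black fuse caps, 11 mm high, at x +55, y +35 and +75 mm
- shutter (a joint): black shutter's travel along the unit's +y, m: 0 shut over the reset well, 0.085 open against its stop; well uncovered from 0.074. Starts within 0.012 of shut; stays where left; about 1.5 N pushes it. A plate 78 mm wide (x), 100 mm long (y), underside 1 mm and top 15 mm above the unit's top face; pushed on its upright end faces
- shutter_right_edge (a point): mid-width of the shutter's -y end face, 8 mm above the unit's top face; moves with the shutter; axes as the unit's. Push here towards the unit's +y to open; the top is clear beyond this end to the unit's side edge, about 30 mm when shut
- shutter_left_edge (a point): mid-width of the shutter's +y end face, 8 mm above the unit's top face; moves with the shutter; axes as the unit's. Push here towards the unit's -y to shut; about 35 mm of the top lies beyond this end when open
- reset_key_top (a point): centre of the flat top of the round reset key, 28 mm in diameter, 20 mm below the unit's top face, in the middle of the reset well (square, 47 x 47 mm, 35 mm deep, at the unit's x -40, y -45 mm, under the shut shutter); moves with the key; axes as the unit's
- reset_key (a joint): how far the reset key is pressed straight down, m: 0 up, 0.006 all the way down (hard stop). A spring: about 1.5 N starts it, about 4.5 N holds it fully down, and it springs back when let go
- test_key_top (a point): centre of the top of the test key, built just like the reset key, in the always open test well with a flat steel frame (47 x 47 mm, at the unit's x +55, y -45 mm). Not to be pressed
- test_key (a joint): how far the test key is pressed down, m: 0 up, 0.006 all the way. Must stay up
- nut_m20: bystander: loose plain steel hexagon nut, 30x34x16 mm, lying flat on the bench in front of the unit; origin at the centre of its underside. Not to be moved
- round_bar: bystander: loose plain round steel bar, 20 mm thick and 125 mm long, lying on the bench to the right of the unit; origin at the underside, half-way along it, length along its y. Not to be moved
- tape_electrical: bystander: loose black roll of tape, 58x56x19 mm, lying flat on the bench to the left of the unit; origin at the centre of its underside. Not to be moved

How it is judged (in metres and radians):
On the way, in this order (a step that is already met when the one before it is completed fails the run):
1. the shutter is pushed open and the well uncovered (value of joint shutter above 0.07 m), for 0.1 s.
2. the reset key is pressed all the way down for a moment, with the well uncovered (value of joint reset_key above 0.0048 m and value of joint shutter above 0.06 m), for 0.2 s.
3. the reset key has sprung back up (value of joint reset_key below 0.001 m), for 0.1 s.
At the end, for the whole second after the job is handed in: the shutter is shut to within 5 mm, both keys are up (within 1 mm), and the unit rests within 30 mm of where it stood (value of joint shutter below 0.005 m and value of joint each of reset_key, test_key below 0.001 m and distance of trip_unit from where it was at the start of the episode below 0.03 m and linear speed of trip_unit below 0.01 m/s); the robot touches nothing.
It fails at once if the test key is pressed (more than 2 mm) (value of joint test_key above 0.002 m).
It fails at once if the unit is shoved more than 30 mm or lifted or tipped (distance of trip_unit from where it was at the start of the episode above 0.03 m or height (world z) of trip_unit above 0.01 m or angle between trip_unit's own z axis and vertical above 0.08 rad).
It fails at once if the nut, the bar or the tape is moved more than 20 mm (distance of any of nut_m20, round_bar, tape_electrical from where it was at the start of the episode above 0.02 m).
It also fails if it takes over 54 s, if anything falls off the work surface, if the arm or the gripper's body presses on something with over 40 N, if the wrist force passes 120 N, or if a joint passes its speed limit or range.

## Working session

There is one attempt and no reset: what is moved stays moved. The work goes in short steps, Python scripts to look and compute and a tool call to move; the robot and the scene stay as the last step left them, time stands still between calls to the robot, and variables do not carry over. Pictures are saved under pics/ and viewed, on a budget of 10 in all, crops included, one or two more only if the job needs it, and the job is handed in when it is done.

Besides the shell and the picture viewer there is one more tool, called as name(argument=value, ...) on one line, values as JSON. play_rows: Moves the arm, as the interface text tells. Its arguments: {"type":"object","properties":{"increments":{"type":"string"}},"required":["increments"]}

```bash
mkdir -p pics; cat > h.py <<'E'
import numpy as np,cv2
from workcell import ctrl
from scipy.spatial.transform import Rotation as R
def grab(n,save):
    d=ctrl.get_image(n); np.savez('pics/'+save+'.npz',**{k:np.array(v) for k,v in d.items()})
    cv2.imwrite('pics/'+save+'.png',d['img'][:,:,::-1]); return d
def world(d):
    z=np.array(d['range_z'],float); h,w=z.shape
    f=h/2/np.tan(np.radians(float(d['vertical_fov']))/2)
    u,v=np.meshgrid(np.arange(w),np.arange(h))
    P=np.stack([(u-float(d['cx']))/f*z,(v-float(d['cy']))/f*z,z],-1)
    A=np.array(d['attitude'],float)
    M=A if A.shape==(3,3) else R.from_rotvec(A).as_matrix()
    return P@M.T+np.array(d['origin'])
E
python3 - <<'E'
from h import *
for n in('top','side'):
    d=grab(n,n+'0'); print(n,d['origin'],d['attitude'],d['vertical_fov'],d['cx'],d['cy'])
o=ctrl.get_obs();print(o['ee_pos'],o['orientation'],o['width'],o['t'],ctrl.tcp_to_grasp)
E
```

```text
top [ 339.2559132    48.88221397 1132.39253984] [-2.14421306  2.11802182 -0.21310686] 48.66785053336649 312.5383180965312 246.20819477229028
side [ 123.99497907 -774.26489988  634.59313813] [-2.06962653  0.45833    -0.27553685] 47.537651272356925 322.9918913599801 236.103637334542
[218.65243776 584.92006301 190.17704311] [-5.59002640e-01 -3.09117352e+00  2.14676345e-03] 87.87247806401504 0.1 18.700000000000003
```

View pics/top0.png

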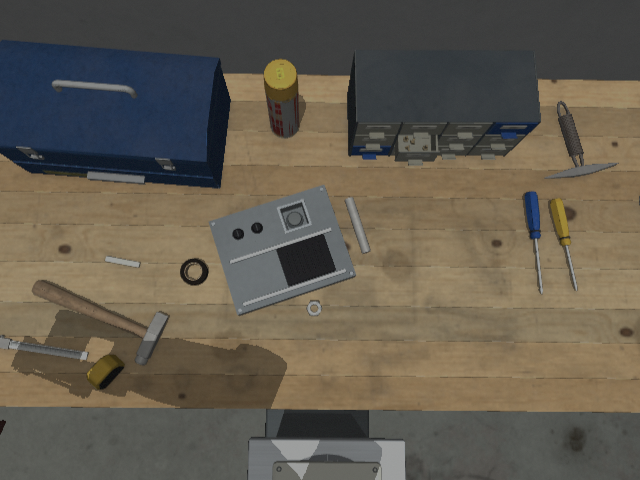

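View pics/side0.png

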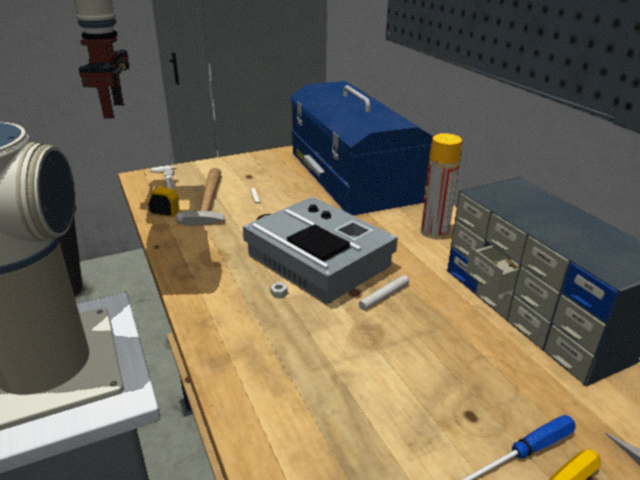

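```bash
python3 - <<'E'
from h import *
d=np.load('pics/top0.npz'); W=world(d); img=d['img'].astype(int)
reg=np.zeros(W.shape[:2],bool); reg[180:325,200:372]=1
z=W[...,2]
m=reg&(z>65)&(z<100)
print('bench z',np.median(z[330:400,330:500]),'top z',np.median(z[m]))
m1=reg&(abs(z-np.median(z[m]))<4)
c,s,a=cv2.minAreaRect(W[reg&(z>68)&(z<80)][:,:2].astype(np.float32)); print(c,s,a, cv2.boxPoints((c,s,a)))
P=W[...,:2]
# unit yaw: long side 250 is y
b=cv2.boxPoints((c,s,a)); e=[b[1]-b[0],b[2]-b[1]]; y=max(e,key=np.linalg.norm); y=y/np.linalg.norm(y); y*=np.sign(y[1]); x=np.array([y[1],-y[0]])
print('yaw',np.degrees(np.arctan2(x[1],x[0])))
L=np.stack([(P-np.array(c))@x,(P-np.array(c))@y],-1)
dark=reg&(img.sum(-1)<110)&(abs(L[...,0]+40)<45)&(abs(L[...,1])<110)&(z>60)
q=L[dark]; print('shutter local',np.percentile(q,[1,50,99],axis=0),np.median(z[dark]),dark.sum())
for cx,cy,r in [(55,35,12),(55,75,12)]:
    k=reg&(img.sum(-1)<130)&(np.hypot(L[...,0]-cx,L[...,1]-cy)<20); print('cap',L[k].mean(0),k.sum(),np.median(z[k]))
k=reg&(np.hypot(L[...,0]-55,L[...,1]+45)<10); print('test well z',np.median(z[k]))
for u,v in [(314,309),(357,225),(194,271)]: print(W[v,u],L[v,u])
im=cv2.resize(d['img'][175:330,195:375,::-1],None,fx=4,fy=4,interpolation=cv2.INTER_CUBIC);cv2.imwrite('pics/crop0.png',im[:600])
E
```

```text
bench z -0.9856424115837399 top z 74.92284659682196
(574.2620849609375, 111.87146759033203) (289.2398681640625, 250.61923217773438) 19.077491760253906 [[396.62802  183.03021 ]
 [478.54208  -53.82436 ]
 [751.8961    40.712723]
 [669.98206  277.5673  ]]
yaw -70.92251
shutter local [[ -83.38519609 -108.20187094]
 [  -7.60789177  -57.71790735]
 [   4.80547434   20.53708792]] 87.75028964294495 394
cap [67.31626963 33.56863864] 4 60.59848723316577
cap [nan nan] 0 nan
test well z 85.25168792171144
[415.49414754  28.75936715  -2.08481446] [  26.65459946 -177.21290493]
[595.15193109 -61.59034759  19.25116944] [170.76262106 -36.95289292]
[493.67224298 287.42598527  -1.99753304] [-192.25313113  -18.78423227]<stdin>:17: RuntimeWarning: Mean of empty slice.
  ret = um.true_divide(
  return _methods._mean(a, axis=axis, dtype=dtype,
  ret = ret.dtype.type(ret / rcount)
```

View pics/crop0.png

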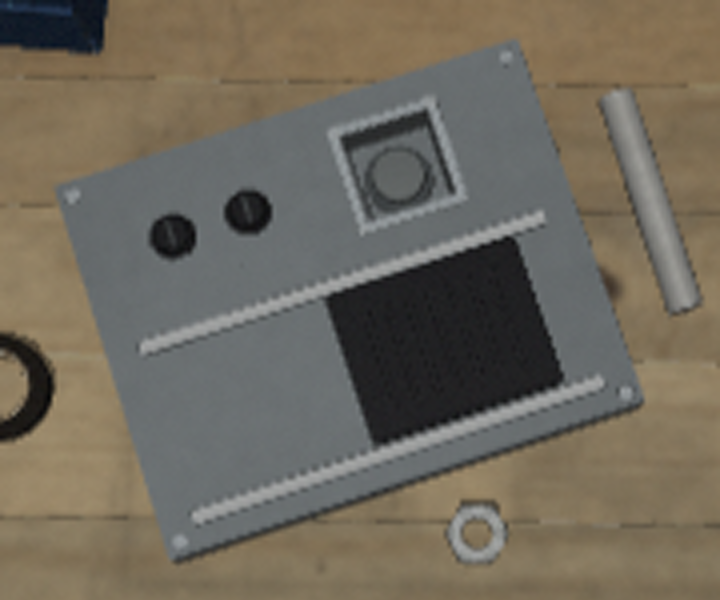

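The enlarged view shows the unit's top corners at crop pixels (57,185), (517,40), (640,405) and (178,560). The shutter corners are at (325,297), (515,237), (563,383) and (375,445), and the fuse caps at (172,236) and (248,212). I'll intersect those rays with the known heights.

```bash
cat >> h.py <<'E'
def ray(d,u,v,z):
    f=240/np.tan(np.radians(float(d['vertical_fov']))/2)
    A=R.from_rotvec(np.array(d['attitude'])).as_matrix(); o=np.array(d['origin'])
    r=A@np.array([(u-float(d['cx']))/f,(v-float(d['cy']))/f,1]); return (o+r*(z-o[2])/r[2])[:2]
E
python3 - <<'E'
from h import *
d=np.load('pics/top0.npz')
c=lambda p,z: ray(d,p[0]/4+195-.4,p[1]/4+175-.4,z)
U=np.array([c(p,75) for p in[(57,185),(517,40),(640,405),(178,560)]])  # back-left, back-right, front-right, front-left
loc=np.array([(100,125),(100,-125),(-100,-125),(-100,125)],float)
H=loc.T@(U-U.mean(0)); th=np.arctan2(H[0,1]-H[1,0],H[0,0]+H[1,1]); 
Rm=np.array([[np.cos(th),-np.sin(th)],[np.sin(th),np.cos(th)]]); o=U.mean(0)
print('yaw',np.degrees(th),'origin',o,'res',((U-o)@Rm-loc).round(1).tolist())
for n,p,z in[('sBL',(325,297),90),('sBR',(515,237),90),('sFR',(563,383),90),('sFL',(375,445),90),('cap35',(248,212),86),('cap75',(172,236),86),('test',(400,178),55),('nut',(477,531),16),('barT',(618,98),20),('barB',(685,303),15),('tape',(-5,385),19),('railend',(540,216),83),('railend',(600,382),83),('railendL',(145,348),83),('railendL',(198,517),83)]:
    w=c(p,z);print(n,w.round(1),((w-o)@Rm).round(1))
o=np.array(o)
for n,l in[('reset',(-40,-45)),('shutR',(-40,-70)),('x',(-40,-85))]: print(n,o+Rm@l)
E
```

```text
yaw 19.14102000592238 origin [532.23431182  96.49300221] res [[0.6, -1.2], [-0.1, 1.3], [0.1, 3.8], [-0.5, -3.9]]
sBL [527.8 107.7] [-0.5 12.1]
sBR [559.7  13.2] [ -1.4 -87.7]
sFR [486.1 -11.2] [-78.9 -86.6]
sFL [454.1  81.4] [-78.8  11.4]
cap35 [571.5 147.7] [53.9 35.5]
cap75 [558.6 185.5] [54.1 75.4]
test [597.7  72.1] [ 53.8 -44.5]
nut [417.7  29.4] [-130.2  -25.8]
barT [652.4 -44.6] [  67.2 -172.7]
barB [540.7 -80.7] [ -50.1 -170.2]
tape [491.1 284.4] [ 22.8 191. ]
railend [5.722e+02 3.000e-01] [   6.2 -103.9]
railend [487.8 -30. ] [ -83.5 -105. ]
railendL [502.  197.2] [  4.4 105.1]
railendL [418.2 167.9] [-84.3 104.9]
reset [509.20098081  40.8650806 ]
shutR [517.39833922  17.24722051]
x [522.31675427   3.07650446]
```

The fit is good: yaw 19.1°, origin (532, 96.5), and the fuse caps and rails land within about 2 mm of their stated places. The shutter is about 7.5 mm open, with its right edge at local y -87. I'll move above the strip to the right of the shutter with the fingers shut and the jaw axis along the unit's x.

play_rows(increments="0 0.0195 -0.0378 0 -3.15;0 0.0195 -0.0378 0 -3.15;0 0.0195 -0.0378 0 -3.15;0 0.0195 -0.0378 0 -3.15;0 0.0195 -0.0378 0 -3.15;0 0.0195 -0.0378 0 -3.15;0 0.0195 -0.0378 0 -3.15;0 0.0195 -0.0378 0 -3.15;0 0.0195 -0.0378 0 -3.15;0 0.0195 -0.0378 0 -3.15;0 0.0195 -0.0378 0 -3.15;0 0.0195 -0.0378 0 -3.15;0 0.0195 -0.0378 0 -3.15;0 0.0195 -0.0378 0 -3.15;0 0.0195 -0.0378 0 -3.15;0 0.0195 -0.0378 0 -3.15;0 0 0 0 0;0 0 0 0 0;0 0 0 0 0")

```text
t: 2.0
ee_pos: [529.9, -18.6, 190.5]
orientation: [-1.82, -2.559, 0.001]
ft_force: [0.2, -0.5, 0.2]
width: 0.5
```

play_rows(increments="0 0 0 -0.03 0;0 0 0 -0.03 0;0 0 0 -0.02 0;0 0 0 -0.01 0;0 0 0 -0.008 0;0 0 0 -0.006 0;0 0 0 -0.004 0;0 0 0 0 0;0 0 0 0 0")

```text
t: 2.9
ee_pos: [531.2, -19.4, 83.3]
orientation: [1.822, 2.559, 0.001]
ft_force: [0.2, -0.6, 0.0]
width: 0.5
```

```bash
python3 - <<'E'
from h import *
a=grab('side','s1')['img'];b=grab('top','t1')['img']
f=lambda i,y,x:cv2.resize(i[y:y+145,x:x+190,::-1],(786,600),interpolation=cv2.INTER_CUBIC)[:, :393*2]
A=cv2.resize(a[180:310,230:410,::-1],(400,289));B=cv2.resize(b[180:325,200:380,::-1],(400,322))
cv2.imwrite('pics/c1.png',np.vstack([cv2.resize(A,(600,300)),B.repeat(1,0) if 0 else cv2.resize(B,(600,300))]) if 0 else f(a,175,230))
E
```

```text
(no output)
```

View pics/c1.png

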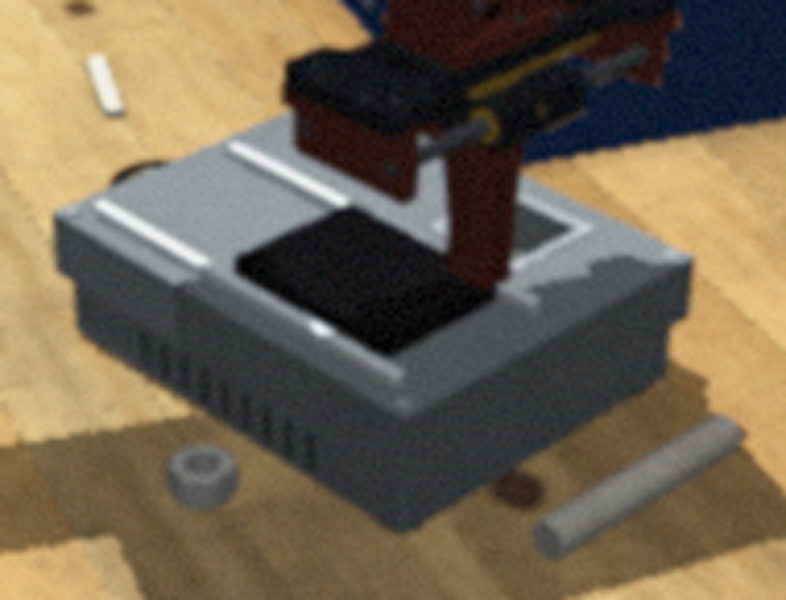

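```bash
cat >> h.py <<'E'
O=np.array([532.2,96.5]);TH=np.radians(19.14);RM=np.array([[np.cos(TH),-np.sin(TH)],[np.sin(TH),np.cos(TH)]])
def proj(d,p):
    f=240/np.tan(np.radians(float(d['vertical_fov']))/2)
    q=R.from_rotvec(np.array(d['attitude'])).as_matrix().T@(np.array(p)-np.array(d['origin']))
    return np.array([q[0]/q[2]*f+float(d['cx']),q[1]/q[2]*f+float(d['cy'])])
def L(x,y,z): return np.r_[O+RM@np.array([x,y]),z]
E
python3 - <<'E'
from h import *
d=np.load('pics/s1.npz');k=600/145
g=lambda p:((proj(d,p)-[230,175])*k).round()
print('tcp',g([531.2,-19.4,83.3]))
for n,p in dict(FR=L(-100,-125,75),BR=L(100,-125,75),FL=L(-100,125,75),sFR=L(-79,-87,90),sBR=L(-1,-87,90),sFL=L(-79,13,90),sBL=L(-1,13,90)).items(): print(n,g(p))
t=np.load('pics/t1.npz');print('top tcp',proj(t,[531.2,-19.4,83.3]))
b=t['img'][180:325,200:380,::-1];cv2.imwrite('pics/c2.png',cv2.resize(b,(720,580),interpolation=cv2.INTER_CUBIC))
E
```

```text
tcp [471. 333.]
FR [400. 416.]
BR [692. 253.]
FL [ 48. 208.]
sFR [374. 334.]
sBR [494. 272.]
sFL [226. 251.]
sBL [346. 195.]
top tcp [339.31741997 248.62868515]
```

View pics/c2.png

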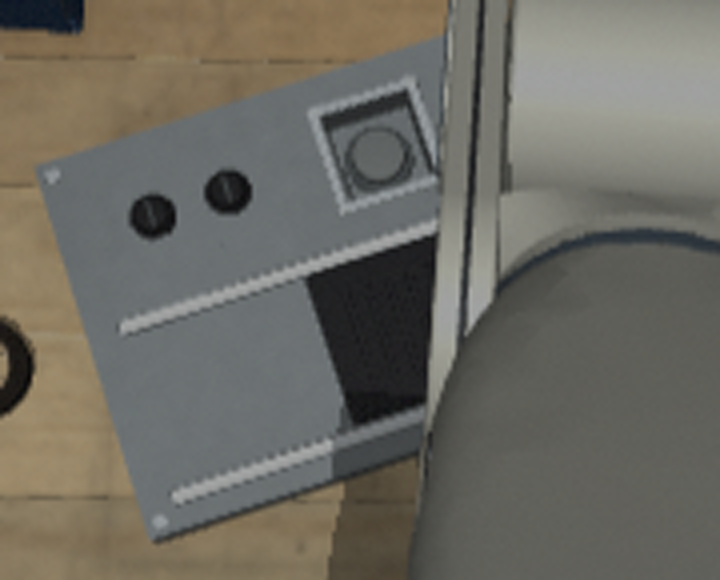

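```bash
python3 - <<'E'
from h import *
d=np.load('pics/side0.npz');print('start tip px',proj(d,[218.7,584.9,190.2]))
d=np.load('pics/s1.npz');W=world(d);x=d['range_z']
l=(W[...,:2]-O)@RM
u,v=(np.array([471,333])/(600/145)+[230,175]).astype(int);print(u,v)
for vv in range(v-14,v+5,2):
    print(vv,[tuple(np.r_[l[vv,uu],W[vv,uu,2]].round().astype(int)) for uu in range(u-8,u+12,3)])
b=d['img'][215:275,310:385,::-1].astype(float);b=np.clip(b*3,0,255).astype(np.uint8)
cv2.imwrite('pics/c3.png',cv2.resize(b,(750,600),interpolation=cv2.INTER_CUBIC))
E
```

```text
start tip px [115.48458315 123.45678027]
343 255
241 [(np.int64(-23), np.int64(-70), np.int64(91)), (np.int64(-48), np.int64(-101), np.int64(115)), (np.int64(-47), np.int64(-108), np.int64(118)), (np.int64(-49), np.int64(-117), np.int64(122)), (np.int64(-46), np.int64(-122), np.int64(123)), (np.int64(-39), np.int64(-123), np.int64(121)), (np.int64(24), np.int64(-75), np.int64(73))]
243 [(np.int64(-25), np.int64(-72), np.int64(88)), (np.int64(-20), np.int64(-75), np.int64(88)), (np.int64(-16), np.int64(-79), np.int64(87)), (np.int64(-47), np.int64(-116), np.int64(117)), (np.int64(-44), np.int64(-120), np.int64(118)), (np.int64(-35), np.int64(-120), np.int64(114)), (np.int64(18), np.int64(-80), np.int64(74))]
245 [(np.int64(-28), np.int64(-75), np.int64(86)), (np.int64(-26), np.int64(-81), np.int64(88)), (np.int64(-22), np.int64(-85), np.int64(88)), (np.int64(-17), np.int64(-88), np.int64(87)), (np.int64(-45), np.int64(-121), np.int64(114)), (np.int64(1), np.int64(-87), np.int64(79)), (np.int64(4), np.int64(-93), np.int64(80))]
247 [(np.int64(-35), np.int64(-82), np.int64(88)), (np.int
[... 1534 characters left out ...]
-13), np.int64(-109), np.int64(73))]
257 [(np.int64(-44), np.int64(-91), np.int64(74)), (np.int64(-39), np.int64(-94), np.int64(73)), (np.int64(-34), np.int64(-98), np.int64(72)), (np.int64(-30), np.int64(-101), np.int64(72)), (np.int64(-27), np.int64(-107), np.int64(73)), (np.int64(-21), np.int64(-109), np.int64(72)), (np.int64(-19), np.int64(-114), np.int64(73))]
259 [(np.int64(-50), np.int64(-97), np.int64(74)), (np.int64(-45), np.int64(-100), np.int64(74)), (np.int64(-42), np.int64(-105), np.int64(74)), (np.int64(-39), np.int64(-110), np.int64(76)), (np.int64(-32), np.int64(-111), np.int64(73)), (np.int64(-28), np.int64(-115), np.int64(73)), (np.int64(-24), np.int64(-119), np.int64(73))]
```

View pics/c3.png

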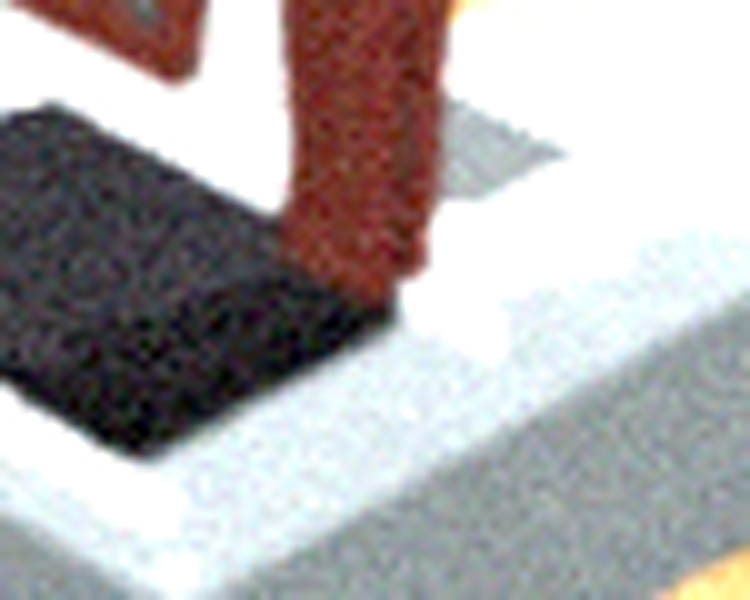

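The side view disagrees with the reported TCP: the red fingertip ends about 11 px above where the TCP projects. I'll check the fingertip height from depth.

```bash
python3 - <<'E'
from h import *
for n,c,tcp in (('side0',(70,130,60,135),[218.7,584.9,190.2]),('s1',(330,360,200,260),[531.2,-19.4,83.3])):
    d=np.load('pics/%s.npz'%n);W=world(d);im=d['img'].astype(int)
    red=(im[...,0]>1.5*im[...,2])&(im[...,0]>1.5*im[...,1])&(im[...,0]>25)
    m=np.zeros(red.shape,bool);m[c[2]:c[3],c[0]:c[1]]=1;m&=red&(np.hypot(*(W[...,:2]-tcp[:2]).transpose(2,0,1))<80)
    p=W[m];print(n,len(p),'zmin pct',np.percentile(p[:,2],[0,2,5,20]).round());lo=p[p[:,2]<np.percentile(p[:,2],15)];print(np.median(lo,0).round(1), lo.min(0).round(),lo.max(0).round())
d=np.load('pics/side0.npz');print(world(d)[100:126:2,108].round())
E
```

```text
side0 410 zmin pct [222. 226. 229. 244.]
[202.3 534.4 231.7] [192. 528. 222.] [245. 628. 239.]
s1 491 zmin pct [115. 118. 121. 131.]
[525.8 -29.3 122.3] [519. -35. 115.] [543. -14. 128.]
[[ 209.  530.  264.]
 [ 207.  525.  261.]
 [ 207.  534.  254.]
 [ 206.  537.  248.]
 [ 205.  531.  246.]
 [ 205.  535.  240.]
 [ 204.  534.  236.]
 [ 203.  533.  231.]
 [ 202.  536.  226.]
 [ 202.  539.  220.]
 [ 274. 1794. -185.]
 [ 272. 1790. -193.]
 [ 271. 1801. -206.]]
```

Both pictures put the fingertips about 30 mm above the reported TCP (220 against 190 mm, 114 against 83 mm), while the lateral position agrees. I'll go lower with care and watch the force.

play_rows(increments="0 0 0 -0.004 0;0 0 0 -0.004 0;0 0 0 -0.002 0;0 0 0 0 0")

```text
t: 3.4
ee_pos: [530.5, -19.4, 72.4]
orientation: [-1.822, -2.559, 0.001]
ft_force: [-0.1, 0.6, 0.0]
width: 0.4
```

play_rows(increments="0 0 0 -0.004 0;0 0 0 -0.004 0;0 0 0 -0.004 0;0 0 0 -0.002 0;0 0 0 0 0")

```text
t: 3.9
ee_pos: [530.6, -19.4, 58.5]
orientation: [-1.822, -2.559, 0.001]
ft_force: [-0.1, -0.3, -0.7]
width: 0.6
```

```bash
python3 - <<'E'
from h import *
d=grab('side','s2');W=world(d);im=d['img'].astype(int);tcp=ctrl.get_obs()['ee_pos']
red=(im[...,0]>1.5*im[...,2])&(im[...,0]>1.5*im[...,1])&(im[...,0]>25)
m=np.zeros(red.shape,bool);m[200:270,330:362]=1;m&=red&(np.hypot(*(W[...,:2]-tcp[:2]).transpose(2,0,1))<80)
p=W[m];print('zmin pct',np.percentile(p[:,2],[0,2,5,20]).round())
b=d['img'][215:275,310:385,::-1].astype(float);b=np.clip(b*3,0,255).astype(np.uint8)
cv2.imwrite('pics/c4.png',cv2.resize(b,(750,600),interpolation=cv2.INTER_CUBIC))
E
```

```text
zmin pct [ 91.  94.  97. 109.]
```

View pics/c4.png

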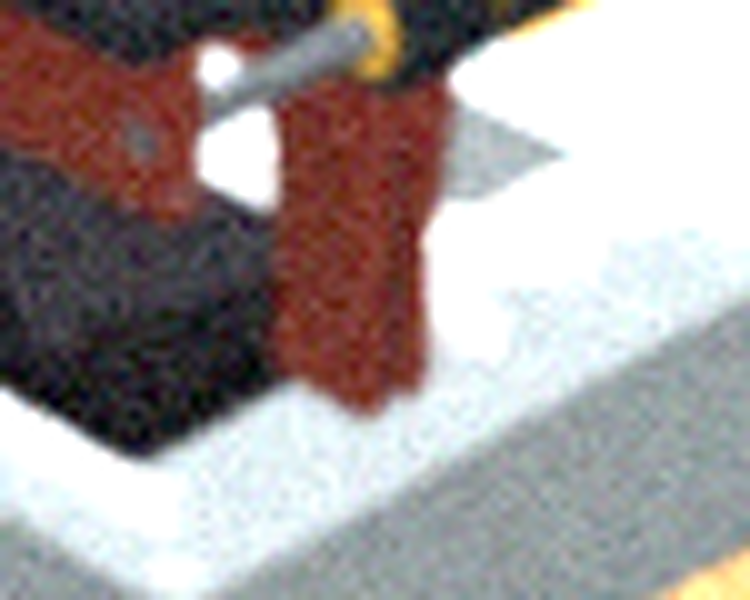

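```bash
python3 - <<'E'
from h import *
d=np.load('pics/s2.npz');W=world(d);l=(W[...,:2]-O)@RM
q=np.dstack([l,W[...,2:]]).round().astype(int)
for v in (226,229,232,234,236,238): print(v,[q[v,u].tolist() for u in (312,316,320,324,327,330)])
# lowest non-finger gripper points above the unit
tl=(np.array([530.6,-19.4])-O)@RM; print('tcp local',tl)
m=(W[...,2]>97)&(np.hypot(l[...,0]-tl[0],l[...,1]-tl[1])<140)&(np.abs(l[...,0]-tl[0])>25)
p=q[m];p=p[np.argsort(p[:,2])];print(len(p),p[:200:10].tolist())
E
```

```text
226 [[-120, -108, 178], [-120, -118, 182], [-120, -127, 186], [-126, -143, 195], [-119, -142, 192], [-109, -139, 186]]
229 [[-121, -109, 173], [-121, -119, 177], [-118, -126, 179], [-120, -137, 184], [-118, -142, 185], [25, -9, 73]]
232 [[-29, -12, 88], [-118, -115, 168], [-120, -128, 175], [-119, -136, 178], [-118, -141, 179], [4, -29, 83]]
234 [[-36, -20, 90], [-29, -23, 89], [-120, -128, 171], [-119, -136, 173], [-117, -141, 175], [-8, -41, 88]]
236 [[-40, -24, 89], [-33, -28, 88], [-29, -35, 89], [-119, -136, 170], [-118, -142, 172], [-15, -48, 89]]
238 [[-44, -28, 88], [-37, -32, 87], [-34, -40, 89], [-28, -45, 89], [-23, -49, 88], [-19, -52, 88]]
tcp local [ -39.51255672 -108.96847187]
11973 [[-65, -124, 165], [36, -100, 168], [-119, -102, 169], [-118, -115, 170], [-65, -106, 170], [33, -140, 171], [-118, -94, 171], [-120, -113, 172], [-120, -140, 172], [-119, -136, 173], [-121, -104, 173], [-120, -125, 173], [-65, -137, 174], [-119, -114, 174], [-119, -119, 174], [37, -142, 175], [-120, -91, 175], [35, -137, 176], [-121, -79, 176], [-119, -112, 177]]
```

The gripper body's underside is about 79 mm above the fingertips, which is the nominal finger length. So the fingers are right and the reported z simply reads about 30 mm low. I'll lower 8 mm and push along the unit's +y.

play_rows(increments="0 0 0 -0.004 0;0 0 0 -0.004 0;0 0 0 0 0;0 -0.0033 0.0095 0 0;0 -0.0033 0.0095 0 0;0 -0.0033 0.0095 0 0;0 0 0 0 0")

```text
t: 4.65
ee_pos: [520.3, 10.6, 51.0]
orientation: [-1.82, -2.56, 0.0]
ft_force: [-0.1, -0.9, 0.2]
width: 0.5
```

play_rows(increments="0 -0.0033 0.0095 0 0;0 -0.0033 0.0095 0 0;0 -0.0033 0.0095 0 0;0 -0.0033 0.0095 0 0;0 -0.0025 0.007 0 0")

```text
t: 5.15
ee_pos: [505.0, 55.1, 51.0]
orientation: [1.821, 2.559, 0.0]
ft_force: [1.1, -1.6, 2.3]
width: 0.4
```

```bash
cat >> h.py <<'E'
def check(tag):
    # shutter ends in unit frame from side-camera depth on dark pixels above the top face
    d=grab('side',tag);W=world(d);l=(W[...,:2]-O)@RM;im=d['img'].astype(int)
    m=(W[...,2]>83)&(W[...,2]<95)&(abs(l[...,0]+40)<30)&(abs(l[...,1])<115)&(im.max(-1)<60)&(im[...,0]<1.4*im[...,2]+6)
    print('shutter y',np.percentile(l[m][:,1],[1,5,95,99]).round(1),m.sum())
    o=ctrl.get_obs();print(o['ee_pos'].round(1),'local',((o['ee_pos'][:2]-O)@RM).round(1),o['ft_force'].round(2),o['t']);return d
E
python3 - <<'E'
from h import *
d=np.load('pics/s2.npz')
d=check('s3')
b=d['img'][175:320,230:420,::-1].astype(float);cv2.imwrite('pics/c5.png',cv2.resize(np.clip(b*1.8,0,255).astype(np.uint8),(786,600),interpolation=cv2.INTER_CUBIC))
E
```

```text
shutter y [-39.3 -19.2  69.7  75.3] 527
[504.6  55.7  50.9] local [-39.5 -29.5] [-0.28  0.35  0.34] 5.2
```

View pics/c5.png

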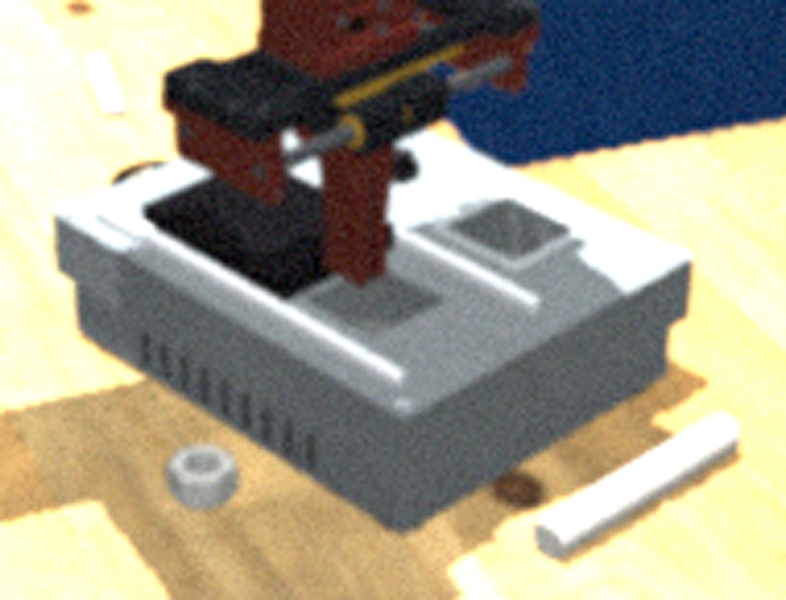

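play_rows(increments="0 -0.001 0.0028 0 0;0 -0.0007 0.002 0 0;0 0 0 0 0;0 0 0 0 0")

```text
t: 5.6
ee_pos: [503.5, 58.9, 50.8]
orientation: [-1.822, -2.559, -0.0]
ft_force: [-0.2, 0.1, 0.8]
width: 0.3
```

play_rows(increments="0 -0.001 0.0028 0 0;0 0 0 0 0;0 0 0 0 0;0 0.0036 -0.0104 0 0;0 0.0036 -0.0104 0 0;0 0 0 0 0;0 0 0 0 0")

```text
t: 6.3
ee_pos: [509.9, 40.3, 50.8]
orientation: [-1.824, -2.558, -0.0]
ft_force: [0.4, 0.0, 0.5]
width: 0.9
```

```bash
python3 - <<'E'
from h import *
d=check('s4')
W=world(d);im=d['img'].astype(int);l=(W[...,:2]-O)@RM
red=(im[...,0]>1.5*im[...,2])&(im[...,0]>1.5*im[...,1])&(im[...,0]>25)
m=red&(np.hypot(l[...,0]+40,l[...,1]+45)<30)&(W[...,2]>75)&(W[...,2]<150);p=np.c_[l[m],W[m][:,2]]
print('finger',np.percentile(p,[1,5,50,95,99],axis=0).round(1).tolist())
E
```

```text
shutter y [-48.2 -12.9  76.9  83.1] 549
[509.7  40.6  50.8] local [-39.6 -45.5] [-0.56 -0.48 -0.36] 6.35
finger [[-54.7, -60.3, 83.6], [-53.5, -59.3, 88.5], [-47.7, -56.3, 118.6], [-32.6, -41.1, 145.7], [-29.7, -38.4, 148.4]]
```

play_rows(increments="0 0 0 -0.006 0;0 0 0 -0.006 0;0 0 0 -0.006 0;0 0 0 -0.004 0;0 0 0 0 0;0 0 0 0 0")

```text
t: 6.95
ee_pos: [509.6, 41.0, 28.7]
orientation: [-1.822, -2.559, 0.0]
ft_force: [-0.8, 0.5, -0.1]
width: 0.7
```

play_rows(increments="0 0 0 -0.002 0;0 0 0 -0.002 0;0 0 0 0 0")

```text
t: 7.25
ee_pos: [509.6, 40.9, 24.7]
orientation: [-1.822, -2.559, 0.0]
ft_force: [0.7, 0.3, 0.2]
width: 0.5
```

play_rows(increments="0 0 0 -0.002 0;0 0 0 0 0;0 0 0 0 0")

```text
t: 7.55
ee_pos: [509.9, 40.9, 23.0]
orientation: [1.822, 2.559, 0.0]
ft_force: [-0.4, -0.9, 1.6]
width: 0.1
```

play_rows(increments="0 0 0 -0.0015 0;0 0 0 -0.0015 0;0 0 0 0 0")

```text
t: 7.85
ee_pos: [509.9, 40.9, 19.9]
orientation: [1.822, 2.559, 0.0]
ft_force: [0.1, 0.2, 3.1]
width: 0.1
```

play_rows(increments="0 0 0 -0.0015 0;0 0 0 0 0")

```text
t: 8.05
ee_pos: [509.9, 40.9, 18.3]
orientation: [1.822, 2.559, 0.0]
ft_force: [-0.1, -0.7, 3.1]
width: 0.4
```

play_rows(increments="0 0 0 -0.0015 0;0 0 0 0 0")

```text
t: 8.25
ee_pos: [509.9, 40.9, 17.4]
orientation: [1.822, 2.559, 0.0]
ft_force: [-1.8, -1.2, 11.6]
width: 0.4
```

The force jumped to 11.6 N, so the key is on its hard stop. I'll hold briefly, then rise.

play_rows(increments="0 0 0 0 0;0 0 0 0 0;0 0 0 0 0;0 0 0 0 0")

```text
t: 8.65
ee_pos: [510.0, 40.9, 17.4]
orientation: [1.822, 2.559, 0.0]
ft_force: [-1.9, 0.1, 10.7]
width: 0.2
```

play_rows(increments="0 0 0 0.004 0;0 0 0 0.008 0;0 0 0 0.01 0;0 0 0 0.02 0;0 0 0 0.02 0;0 0 0 0.01 0;0 0 0 0 0;0 0 0 0 0")

```text
t: 9.45
ee_pos: [509.4, 40.9, 88.7]
orientation: [-1.822, -2.559, 0.0]
ft_force: [0.7, 0.5, -0.0]
width: 0.9
```

play_rows(increments="0 -0.0099 0.0285 0 0;0 -0.0099 0.0285 0 0;0 -0.0099 0.0285 0 0;0 -0.0099 0.0285 0 0;0 -0.0099 0.0285 0 0;0 0 0 0 0;0 0 0 0 0")

```text
t: 10.15
ee_pos: [459.5, 183.4, 88.0]
orientation: [-1.819, -2.56, 0.002]
ft_force: [-1.0, 0.0, 0.1]
width: 0.5
```

```bash
python3 - <<'E'
from h import *
d=check('s5')
b=d['img'][175:320,230:420,::-1].astype(float);cv2.imwrite('pics/c6.png',cv2.resize(np.clip(b*1.8,0,255).astype(np.uint8),(786,600),interpolation=cv2.INTER_CUBIC))
E
```

```text
shutter y [-14.1 -11.8  80.2  84.8] 760
[459.9 182.9  88.2] local [-40.  105.4] [ 0.22 -0.33 -0.75] 10.2
```

View pics/c6.png

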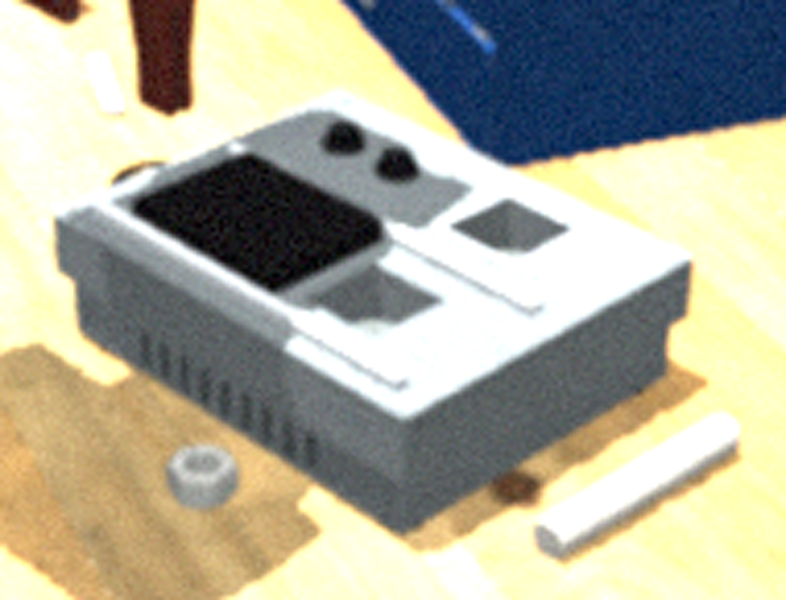

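play_rows(increments="0 0 0 -0.01 0;0 0 0 -0.01 0;0 0 0 -0.008 0;0 0 0 -0.005 0;0 0 0 -0.004 0;0 0 0 0 0;0 0 0 0 0")

```text
t: 10.9
ee_pos: [460.3, 183.4, 51.9]
orientation: [1.822, 2.559, -0.0]
ft_force: [0.0, 1.0, -0.4]
width: 0.6
```

play_rows(increments="0 0.0033 -0.0095 0 0;0 0.0033 -0.0095 0 0;0 0 0 0 0")

```text
t: 11.2
ee_pos: [467.5, 163.3, 52.1]
orientation: [1.823, 2.558, 0.001]
ft_force: [0.3, 0.3, 0.4]
width: 0.5
```

play_rows(increments="0 0.0033 -0.0095 0 0;0 0.0033 -0.0095 0 0;0 0.0033 -0.0095 0 0;0 0.0033 -0.0095 0 0;0 0.0033 -0.0095 0 0;0 0.0033 -0.0095 0 0;0 0 0 0 0")

```text
t: 11.9
ee_pos: [487.0, 106.1, 51.8]
orientation: [1.824, 2.558, -0.001]
ft_force: [0.3, 0.2, 0.1]
width: 0.4
```

```bash
python3 -c "
from h import *
check('s6')"
```

```text
shutter y [-90.2 -88.3   5.   12.8] 859
[486.6 106.5  51.7] local [-39.8  24.4] [ 0.29  0.12 -0.61] 11.95
```

play_rows(increments="0 0.001 -0.0028 0 0;0 0.001 -0.0028 0 0;0 0 0 0 0")

```text
t: 12.25
ee_pos: [488.4, 101.7, 51.7]
orientation: [-1.822, -2.559, 0.001]
ft_force: [0.4, -0.4, -0.1]
width: 0.1
```

play_rows(increments="0 0.0005 -0.0014 0 0;0 0.0005 -0.0014 0 0;0 0 0 0 0;0 0 0 0 0")

```text
t: 12.65
ee_pos: [489.2, 99.5, 51.8]
orientation: [-1.822, -2.558, -0.0]
ft_force: [-1.2, 3.9, -0.4]
width: 0.3
```

play_rows(increments="0 0.0005 -0.0014 0 0;0 0 0 0 0")

```text
t: 12.85
ee_pos: [489.3, 99.2, 51.8]
orientation: [-1.822, -2.556, -0.001]
ft_force: [-3.6, 12.5, 1.5]
width: 0.5
```

The force rose to 13 N at local y about 16.6 mm, so the shutter is against its shut stop. I'll back off, rise clear and check.

play_rows(increments="0 -0.002 0.0056 0 0;0 -0.0033 0.0095 0 0;0 0 0 0.02 0;0 0 0 0.04 0;0 0 0 0.04 0;0 -0.01 0.04 0.03 0;0 -0.01 0.045 0 0;0 -0.01 0.045 0 0;0 -0.01 0.045 0 0;0 -0.01 0.045 0 0;0 0 0 0 0;0 0 0 0 0")

```text
t: 14.05
ee_pos: [434.4, 332.7, 181.1]
orientation: [1.818, 2.561, -0.001]
ft_force: [-0.1, -0.4, 0.0]
width: 0.2
```

```bash
python3 - <<'E'
from h import *
check('s7');d=grab('top','t7')
b=d['img'][175:330,195:375,::-1];cv2.imwrite('pics/c7.png',cv2.resize(b,(720,620),interpolation=cv2.INTER_CUBIC)[:600])
E
```

```text
shutter y [-96.7 -94.8  -4.4   0.3] 849
[434.6 331.7 181.1] local [-15.1 254.2] [-0.22 -0.5  -0.46] 14.1
```

View pics/c7.png

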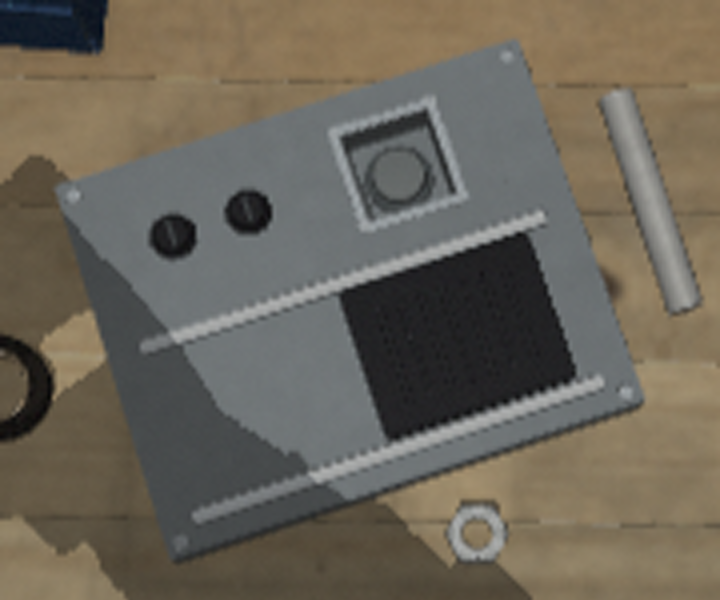

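The top view shows the shutter's back-left corner at (340,292), against (325,297) at the start. That is about 8 mm further towards shut, which puts its ends at about -95 and +5. The unit corners, nut (477,531), bar and tape are at the same pixels as before, and the test key looks the same. I'm handing in.

```bash
python3 -c "
from workcell import ctrl
print(ctrl.close_job())"
```

```text
the job is handed in; nothing more can be done
None
```

I opened the shutter, pressed the reset key to its stop and released it, then pushed the shutter shut. I handed the job in at about 14 s of the 54 s allowed; it reports no verdict.

- **Opening:** the side camera's depth put the shutter about 82 mm open, with the well uncovered.
- **Reset key:** it met a hard stop at about 11 N, and I held it there for more than 0.4 s. I then rose clear and the force returned to zero. I did not see the key itself spring back.
- **Shutting:** the force rose to about 13 N at the shut stop. The last views put the shutter's right end at about -95 mm, which is shut to within a millimetre or two.
- **Surroundings:** in the last top view the unit, nut, bar and tape are at the same pixels as at the start. The test key looks untouched, and the arm is clear of everything.

**One disagreement:** the reported TCP height read about 30 mm lower than the real fingertips. It showed in the side-camera images, and I passed below the nominal contact height without touching anything. I worked from the camera heights and the force readings instead.

I viewed 10 pictures.

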